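# Present a milling ball to the profile gauge on its tray

### The job

The milling ball on the tray is due for its wear check: take the clear dust cover off the tray and hang it by its handle on the hook of the stand, leaving it hanging there. Then lift the tray by its upright blue grip and, keeping it level so that the loose ball stays in its pocket, carry it to the profile gauge with the grip towards you, and hold it level and still with the ball halfway between lens and light panel at the height of the lens centre; finish while still holding it there. Do not touch the ball, do not bump the gauge with the tray, and leave the other things on the bench where they are.

Things in the scene. Friction and masses are not known exactly. Their poses are not given: they have to be found in the camera images.
- ball_tray: aluminium tray 170 (its x) x 114 (its y) x 13 mm on four rubber feet, about 0.26 kg, loose. Origin: centre of the underside of the feet; z up. Tray floor 9 mm above the origin, lip up to 13 mm. At x = +38 mm stands a black block 66 x 90 mm, up to 17 mm, with the ball's round pocket; at x = -32 mm stands the blue grip. At the start x points to the robot's right or half away
- pocket (a point): the place of the ball's centre when it is in the middle of its pocket: 38, 0, 24 mm in the tray's frame. The pocket is a flat-bottomed hole 25 mm wide and 3 mm deep, so the ball rolls about 5 mm either way in it
- tray_grip (a point): a good place for the TCP on the tray's upright blue grip: -32, 0, 46 mm in the tray's frame, on the grip's middle plane. The grip is a tab 12 mm thick (along the tray's y; pinch it so), 26 mm wide (along x), its top 62 mm above the tray's origin
- ball_center (a point): centre of the white ceramic milling ball, 20 mm, 25 g, loose in the pocket and under the dust cover at the start
- dust_cover: clear box open below, 76 (its x) x 100 (its y) x 38 mm, walls 3 mm, 0.12 kg, standing on the tray floor over the black block (2 mm play each side; lift it straight up by 40 mm before moving sideways). Origin: centre of its lower edge; axes as the tray's at the start. On its top stands a steel D handle
- cover_bar (a point): middle of the handle bar of the dust cover, 86 mm above the cover's lower edge, 48 mm above its top. The bar is round, 10 mm thick, runs along the cover's y from -35 to +35 mm, and bends into the legs at y = -41 and +41 mm; 43 mm is free below it. Pinching it about 24 mm beside its middle leaves the middle free for the hook
- hook_stand: grey lab stand fixed on the bench: base 170 x 100 mm, upright steel rod 12 mm thick and 262 mm high at its origin (z up), black boss head, and a hook that points along its -x, roughly to the robot
- hook_seat (a point): lowest part of the hook, centre of its 7 mm wire, 98 mm in front (-x) of the rod and 215 mm above the bench. x of this point points towards the rod. The wire rises 10 mm towards the rod and 12 mm to its tip 18 mm in front of the seat; a 10 mm bar lying in it has its centre 8.5 mm above this point, and runs along the stand's y
- profile_gauge: optical gauge fixed on the bench: base 70 x 300 x 16 mm, blue camera with black lens (46 mm) at its -y end, black framed white light panel 96 x 86 mm at its +y end. Origin: on the bench below the viewing point; y is the viewing direction, roughly to the robot's left; +x points away from the robot. Gap lens to panel 190 mm; lens and camera reach up to 154 mm, panel to 173 mm
- view_point (a point): the point halfway between lens and light panel, 130 mm above the bench, where the ball's centre must be held
- lens (a point): centre of the lens front, 95 mm from the viewing point
- panel (a point): centre of the white face of the light panel, 95 mm from the viewing point
- bail_jar: bystander: glass jar with a wire bail, 85 x 84 x 106 mm; origin under its centre
- tape_roll: bystander: roll of brown tape lying flat, 96 mm, 48 mm high; origin under its centre
- flask: bystander: conical glass flask 85 x 140 mm; origin under its centre
- beaker: bystander: clear beaker 76 x 84 x 100 mm; origin under its centre
- amber_bottle: bystander: amber dropper bottle 57 x 158 mm; origin under its centre
- white_jar: bystander: tall white jar 102 x 218 mm; origin under its centre

How it is judged:
By the outcome, as a careful person would: the job done as asked, in the order asked, and still so for the second after the job is handed in, while the arm keeps its last pose, push and grip.
It also fails if it takes over 72 s, if anything falls off the work surface, if the arm or the gripper's body presses on something with over 40 N, if the wrist force passes 120 N, or if a joint passes its speed limit or range.

### The arm

A 7-joint arm with a two-finger parallel gripper is mounted at the origin on a cart in front of the work surface, level with it; the furniture and walls round the work are solid. World frame = base frame: x ahead of the robot, y to its left, z up, the work surface at z = 0. Lengths are in m, angles in rad, forces in N, time in s.
With the tool pointing down it reaches from about 0.425 to 0.825 m from the base axis. Payload 3.6 kg.
Tool frame: the origin (TCP) lies between the finger pads, 19 mm behind the fingertips; this is the grasp point; z points along the fingers, y is the line along which they close (so a half turn about z gives the same grasp; the last joint's range is limited). The gripper opens to 93 mm and grips with 3 to 60 N. Pads are 15 mm wide; open, the fingers measure 128 mm over their backs; the gripper's body (75 mm by 188 mm) begins 65 mm behind the grasp point.
Start: joints at [1.308, 0.615, -0.013, 1.423, 0.008, 1.103, -0.04], TCP at [0.152, -0.632, 0.237] pointing down, gripper open.
Joint ranges: [-3.12, 3.12], [-0.3, 2.06], [-1.34, 1.32], [0.26, 2.42], [-1.36, 4.5], [0.01, 1.98], [-2.84, 2.84]. Speed limits (rad/s): [2.79, 2.79, 3.14, 3.14, 3.14, 3.14, 3.14].

### API

Orientations are given as a 3x3 rotation matrix whose columns are the frame's x, y, z axes.
In Python, from rig import bot gives the robot as it stands. Calls block until the motion is done:
- bot.reach(position, orientation): joint-space move of the TCP to a pose.
- bot.movel(position, speed=0.15, rot=None, f_stop=None): straight line of the TCP; rot=None keeps the orientation; speed is the mean speed in m/s. With f_stop (N) it stops when the force on the tool has changed by that much, and returns True; else False.
- bot.move_joints(angles): joint-space move.
- bot.ungrasp() and bot.clamp(newtons=None): open the fingers fully, or close them until they stop; newtons is the grip in N (None keeps the last).
- bot.sleep(seconds).
- bot.ik(position, orientation): joint angles nearest the present ones, or None.
- bot.observe(): the state.
- bot.get_image(name): name is "side" or "top"; returns the picture (420x560x3 uint8, red, green, blue); there is no depth.
- bot.camera_info(name): a dict with "fx", "fy", "cx", "cy" (pixels), "origin" and "attitude" of the camera in the world. Camera axes: x right, y down, z forward; pixel columns grow to the right and rows downward; lengths in m; the calibration is good to about 2 mm. A picture is of the moment at which its call begins. camera_info takes no time and is no camera call.
A pose or a line that the arm cannot do raises bot.Unreachable and nothing moves.
- bot.job_done(): hands the job in; it is judged then, once.
Trained networks look in the newest picture that a camera, given by its name, has taken for a name from the list of things; names that differ only in an ending like _2 or _b are one class to them, and where a whole thing is asked for, a point or a joint stands for the part that bears it (a point fixed in the world has none). Each returns a list of dicts, best first, with "score" (0 to 1); they miss things now and then, are a little off and sometimes report something else, mostly with a low value. They report only what shows in the picture. A call takes as long as a camera call.
- bot.search_frame(camera, thing): "bbox" ([centre column, centre row, width, height] in pixels, round what is visible of it).
- bot.regions_of(camera, thing): "mask" (420x560 bool, what is visible of it) and "bbox" ([centre column, centre row, width, height] in pixels, round what is visible of it).
- bot.place_of(camera, thing): "location" ([column, row] in pixels: a listed point, or the origin of a listed thing).
The state is a dict: "clock": time; "qpos": joint angles; "qvel": joint speeds; "effort": joint torques, N m; "ee_pos": TCP position; "ee_rot": TCP orientation; "wrist_force": force on the tool from outside, world axes, zero at the start; "moment": the same for the moment, N m; "opening": opening from 0.0 (shut) to 1.0 (fully open); "grasp_force": force on a finger pad.
Only numpy, scipy, OpenCV 4.12 (cv2) and the standard library are available. Lean on these libraries where they do the work, as an engineer would, in place of code of your own. Each camera call takes 0.05 s, during which the arm holds its last target. There are 200 camera calls.

## Working session

There is one attempt and no reset: what is moved stays moved. The work goes in short steps, each a Python script; the robot and the scene stay as the last script left them, time stands still between calls to the robot, and variables do not carry over. Pictures are saved under pics/ and viewed, at most 10 in all, crops included, and the job is handed in when it is done.

```bash
mkdir -p pics; ls
python3 - <<'E'
from rig import bot
import cv2,numpy as np
for c in("side","top"):
    im=bot.get_image(c);cv2.imwrite(f"pics/{c}0.png",im[:,:,::-1])
    i=bot.camera_info(c);print(c,{k:np.round(v,3).tolist() for k,v in i.items()})
    for t in["ball_tray","pocket","tray_grip","ball_center","dust_cover","cover_bar","hook_stand","hook_seat","profile_gauge","view_point","lens","panel"]:
        print(t,[(np.round(d["location"],1).tolist(),round(d["score"],2)) for d in bot.place_of(c,t)[:3]])
print(bot.observe()["clock"])
E
```

```text
pics
side {'fx': 529.188, 'fy': 529.188, 'cx': 287.417, 'cy': 211.101, 'origin': [0.171, 1.454, 0.731], 'attitude': [[-0.97, -0.068, 0.232], [-0.24, 0.362, -0.901], [-0.022, -0.93, -0.367]]}
ball_tray []
pocket [([330.7, 311.2], 0.4)]
tray_grip [([305.4, 252.6], 0.9)]
ball_center []
dust_cover [([299.4, 251.3], 0.66), ([365.0, 213.4], 0.66)]
cover_bar [([298.9, 226.6], 0.92), ([366.3, 214.2], 0.56)]
hook_stand [([231.5, 323.2], 0.76)]
hook_seat [([268.2, 241.1], 0.71), ([298.4, 249.7], 0.64)]
profile_gauge [([313.2, 224.7], 0.78)]
view_point [([312.6, 187.0], 0.97), ([298.2, 227.2], 0.68), ([229.6, 324.2], 0.61)]
lens [([322.5, 175.8], 0.57)]
panel [([297.1, 194.7], 0.87)]
top {'fx': 542.792, 'fy': 542.792, 'cx': 282.899, 'cy': 218.291, 'origin': [0.008, -0.007, 1.876], 'attitude': [[0.075, -0.953, 0.295], [-0.997, -0.072, 0.019], [0.003, -0.295, -0.955]]}
ball_tray [([280.4, 242.2], 0.8)]
pocket [([287.6, 241.7], 0.58)]
tray_grip [([269.9, 245.8], 0.88), ([327.7, 274.8], 0.46)]
ball_center []
dust_cover [([292.4, 243.7], 0.94)]
cover_bar [([285.4, 233.2], 0.74), ([168.5, 220.0], 0.66)]
hook_stand [([179.3, 208.7], 0.65)]
hook_seat [([168.7, 220.6], 0.72), ([154.7, 267.9], 0.29)]
profile_gauge [([365.2, 241.1], 0.69), ([255.1, 168.3], 0.61), ([340.5, 225.1], 0.31)]
view_point []
lens [([396.9, 237.4], 0.82)]
panel [([342.2, 223.0], 0.91), ([267.6, 247.0], 0.49)]
1.3
```

View pics/side0.png

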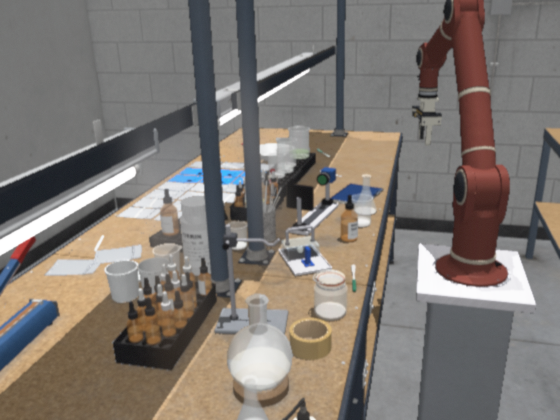

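View pics/top0.png

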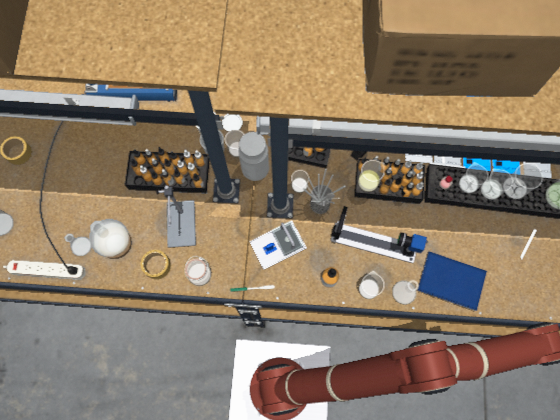

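The side view shows the tray near (303,257), the gauge near (320,200) and the stand near (240,290). In the top view the tray is at (278,245), the gauge at (380,242) and the stand at (180,215). I'll zoom in and triangulate.

```bash
cat > h.py <<'E'
import numpy as np,cv2
from rig import bot
def P(c,p):
    i=bot.camera_info(c);q=np.array(i["attitude"]).T@(np.array(p,float)-i["origin"])
    return np.array([i["fx"]*q[0]/q[2]+i["cx"],i["fy"]*q[1]/q[2]+i["cy"]])
def ray(c,uv):
    i=bot.camera_info(c);d=np.array(i["attitude"])@[(uv[0]-i["cx"])/i["fx"],(uv[1]-i["cy"])/i["fy"],1]
    return np.array(i["origin"]),d/np.linalg.norm(d)
def atz(c,uv,z):
    o,d=ray(c,uv);return o+d*(z-o[2])/d[2]
def tri(us,ut):
    (a,d),(b,e)=ray("side",us),ray("top",ut)
    s=np.linalg.lstsq(np.c_[d,-e],b-a,rcond=None)[0]
    p,q=a+d*s[0],b+e*s[1];return (p+q)/2,np.linalg.norm(p-q)
def crop(c,x,y,w,h,k,name):
    im=bot.get_image(c)[y:y+h,x:x+w,::-1];cv2.imwrite(name,cv2.resize(im,None,fx=k,fy=k,interpolation=cv2.INTER_CUBIC))
E
python3 - <<'E'
from h import *
crop("side",205,160,190,142,4.2,"pics/s1.png")
crop("top",150,170,130,97,6,"pics/t1.png")
crop("top",240,195,200,85,4,"pics/t2.png")
for n,a,b in[("grip .046",[305.4,252.6],[269.9,245.8]),("seat .215",[268.2,241.1],[168.7,220.6]),("bar .095",[298.9,226.6],[285.4,233.2]),("lens .13",[322.5,175.8],[396.9,237.4]),("panel .13",[297.1,194.7],[342.2,223]),("stand 0",[231.5,323.2],[179.3,208.7]),("gauge 0",[313.2,224.7],[365.2,241.1])]:
    p,e=tri(a,b);z=float(n.split()[1]);print(n,p.round(3),round(e,3),atz("side",a,z).round(3),atz("top",b,z).round(3))
E
```

```text
grip .046 [0.474 0.068 0.037] 0.003 [0.471 0.086 0.046] [0.47  0.067 0.046]
seat .215 [0.488 0.39  0.218] 0.008 [0.495 0.381 0.215] [0.485 0.39  0.215]
bar .095 [0.505 0.016 0.097] 0.001 [0.507 0.012 0.095] [0.505 0.016 0.095]
lens .13 [ 0.503 -0.353  0.143] 0.005 [ 0.508 -0.39   0.13 ] [ 0.509 -0.356  0.13 ]
panel .13 [ 0.55  -0.171  0.129] 0.008 [ 0.554 -0.172  0.13 ] [ 0.546 -0.172  0.13 ]
stand 0 [ 0.592  0.409 -0.003] 0.007 [0.587 0.414 0.   ] [0.595 0.409 0.   ]
gauge 0 [ 0.524 -0.271 -0.017] 0.009 [ 0.511 -0.23   0.   ] [ 0.524 -0.269  0.   ]
```

View pics/s1.png

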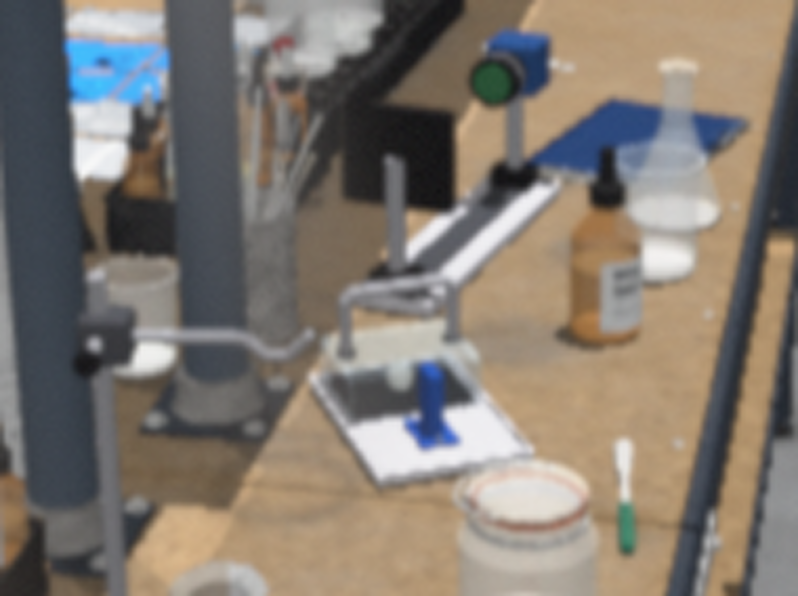

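View pics/t1.png

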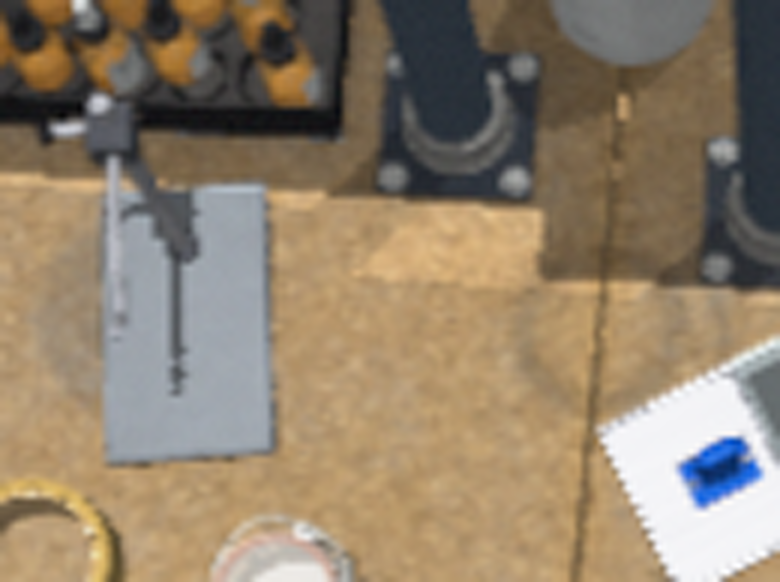

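View pics/t2.png

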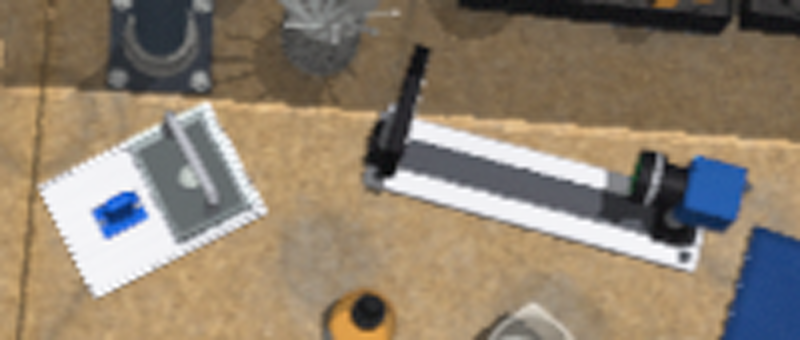

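```bash
cat >> h.py <<'E'
from scipy.optimize import least_squares
def S1(u,v): return ("side",(u+.5)/4.2-.5+205,(v+.5)/4.2-.5+160)
def T1(u,v): return ("top",(u+.5)/6-.5+150,(v+.5)/6-.5+170)
def T2(u,v): return ("top",(u+.5)/4-.5+240,(v+.5)/4-.5+195)
def Rz(a): c,s=np.cos(a),np.sin(a);return np.array([[c,-s,0],[s,c,0],[0,0,1.]])
def fit(pts,x0,show=True):
    """pts: list of (local xyz, (cam,u,v))"""
    f=lambda x:np.concatenate([P(m[0],Rz(x[2])@np.array(l)+[x[0],x[1],0])-m[1:] for l,m in pts])
    r=least_squares(f,x0,loss="soft_l1")
    if show: print(r.x.round(4),r.fun.reshape(-1,2).round(1).tolist())
    return r.x
E
python3 - <<'E'
from h import *
print("tray")
t=fit([((-.085,.057,.013),T2(40,185)),((.085,.057,.013),T2(207,103)),((.085,-.057,.013),T2(266,211)),((-.085,-.057,.013),T2(97,295)),
 ((-.085,.057,.013),S1(383,483)),((-.085,-.057,.013),S1(534,455)),((.085,.057,.013),S1(312,375)),
 ((-.032,0,.046),("side",305.4,252.6)),((-.032,0,.046),("top",269.9,245.8)),((.038,0,.095),("top",285.4,233.2)),((.038,0,.095),("side",298.9,226.6)),
 ((.038,.035,.095),T2(168,118)),((.038,-.035,.095),T2(212,200))],[.5,.04,-.5])
print("gauge")
g=fit([((-.035,-.15,.016),T2(695,268)),((-.035,.15,.016),T2(370,187)),((0,-.095,.13),T2(640,178)),((0,-.095,.13),S1(493,82)),((0,.095,.13),("side",297.1,194.7)),((0,.095,.13),("top",342.2,223)),
 ((.0,0,.13),("side",312.6,187)),((-.035,-.15,.016),S1(560,182))],[.53,-.27,-.3])
print("stand base",[atz(*(lambda m:(m[0],m[1:]))(T1(*q)),.012).round(3).tolist() for q in[(103,190),(268,183),(275,452),(107,461)]])
s=fit([((0,0,.262),S1(97,274)),((0,0,.262),T1(98,104)),((-.098,0,.215),S1(282,352)),((-.098,0,.215),("side",268.2,241.1)),((-.098,0,.215),("top",168.7,220.6)),((-.116,0,.227),S1(312,335)),((-.116,0,.227),T1(119,335))],[.59,.4,0])
for n,p,R in[("bar",(.038,0,.095),t),("grip",(-.032,0,.046),t),("view",(0,0,.13),g),("seat",(-.098,0,.215),s)]: print(n,(Rz(R[2])@p+[R[0],R[1],0]).round(4))
E
```

```text
tray
[ 0.4857  0.0434 -1.0191] [[-1.1, 0.2], [-0.3, -0.3], [-0.2, 0.1], [-0.9, 0.8], [-1.0, -3.1], [0.1, -2.8], [-1.1, -1.4], [1.9, -2.1], [-1.0, 0.2], [1.6, 0.1], [0.5, -0.1], [0.6, 0.4], [-0.9, -2.5]]
gauge
[ 0.523  -0.2731 -0.2086] [[-7.0, -0.3], [-8.5, -3.3], [0.4, 0.3], [0.5, -1.3], [3.9, -0.6], [2.5, 1.0], [-0.4, -1.4], [-1.5, 0.4]]
stand base [[0.616, 0.455, 0.012], [0.628, 0.357, 0.012], [0.462, 0.332, 0.012], [0.449, 0.43, 0.012]]
[0.5822 0.4046 0.165 ] [[0.2, -1.2], [-0.6, -0.1], [-0.6, -0.6], [2.9, 1.7], [0.4, -0.0], [-0.2, -1.2], [-0.9, -0.5]]
bar [0.5056 0.0111 0.095 ]
grip [0.4689 0.0707 0.046 ]
view [ 0.523  -0.2731  0.13  ]
seat [0.4856 0.3885 0.215 ]
```

Run:
```python
from h import *
f=lambda m,z:atz(m[0],m[1:],z)
a,b=f(T2(695,268),.016),f(T2(370,187),.016);d=b-a;print(a,b,np.linalg.norm(d),"yaw",np.arctan2(-d[0],d[1]))
for w in(.02,.025,.03):
  o=-w
  g=fit([((-.035,-.15+o,.016),T2(695,268)),((-.035,.15+o,.016),T2(370,187)),((0,-.095,.13),T2(640,178)),((0,-.095,.13),S1(493,82)),((0,.095,.13),("top",342.2,223)),
 ((.0,0,.13),("side",312.6,187)),((-.035,-.15+o,.016),S1(560,182))],[.53,-.27,-.3])
# masks of the gauge
for c in("top","side"):
  bot.get_image(c)
  for t in("lens","panel","view_point"):
    L=[np.r_[x["location"],x["score"]].round(2).tolist() for x in bot.place_of(c,t)[:2]];print(c,t,L,[f((c,*l[:2]),.13).round(4).tolist() for l in L])
for y in("tape_roll","bail_jar","flask","beaker","amber_bottle","white_jar"):
  L=[(x["location"],round(x["score"],2)) for x in bot.place_of("top",y)[:2]];print(y,[(atz("top",l,0).round(2).tolist(),s) for l,s in L])
print("tray top only")
t=fit([((-.085,.057,.013),T2(40,185)),((.085,.057,.013),T2(207,103)),((.085,-.057,.013),T2(266,211)),((-.085,-.057,.013),T2(97,295)), ((-.032,0,.046),("top",269.9,245.8)),((.038,.035,.095),T2(168,118))],[.5,.04,-.5])
d=[f(T1(*q),.012) for q in[(103,190),(107,461),(268,183),(275,452)]]
print([np.arctan2((d[i]-d[i+1])[1],(d[i]-d[i+1])[0]).round(3) for i in(0,2)])
```

```text
[ 0.45846181 -0.43716461  0.016     ] [ 0.51012626 -0.14977717  0.016     ] 0.29199444407203184 yaw -0.1778728851936396
[ 0.522  -0.2718 -0.1815] [[-1.3, 0.4], [-3.4, -0.5], [0.1, -0.2], [0.1, -1.2], [1.9, 2.0], [-0.2, -1.2], [-0.4, -1.4]]
[ 0.5225 -0.2703 -0.1828] [[-0.3, 0.6], [-2.4, -0.4], [-0.3, -0.3], [-0.1, -1.1], [1.5, 1.8], [-0.4, -1.1], [-0.1, -1.7]]
[ 0.523  -0.268  -0.1855] [[0.4, 0.9], [-1.7, -0.3], [-1.0, -0.5], [-0.3, -0.9], [0.8, 1.5], [-0.7, -0.9], [0.2, -1.9]]
top lens [[400.2, 240.4, 0.65]] [[0.4999, -0.3668, 0.13]]
top panel [[342.4, 224.2, 0.76]] [[0.5415, -0.1726, 0.13]]
top view_point [[371.5, 231.8, 0.67]] [[0.5224, -0.2707, 0.13]]
side lens [[322.8, 174.7, 0.71]] [[0.509, -0.4035, 0.13]]
side panel [[299.6, 194.4, 0.68], [368.5, 211.5, 0.53]] [[0.5465, -0.1763, 0.13], [0.3051, -0.0634, 0.13]]
side view_point [[311.4, 186.8, 0.64]] [[0.5232, -0.2601, 0.13]]
tape_roll [([0.38, 0.46, 0.0], 0.62)]
bail_jar [([0.35, 0.31, 0.0], 0.92)]
flask [([0.34, -0.41, 0.0], 0.94)]
beaker [([0.35, -0.28, 0.0], 0.85)]
amber_bottle [([0.38, -0.15, 0.0], 0.67)]
white_jar [([0.52, -0.27, 0.0], 0.68), ([0.77, 0.15, 0.0], 0.6)]
tray top only
[ 0.4866  0.0417 -1.0162] [[-0.6, 0.0], [0.1, -0.6], [0.4, -0.2], [-0.3, 0.6], [-0.4, -0.0], [1.1, 0.2]]
[np.float64(0.152), np.float64(0.148)]
```

```bash
cat >> h.py <<'E'
TRAY=np.array([.4866,.0417,-1.016]);G=np.array([.5225,-.2703,.13]);GY=-.183;SEAT=np.array([.4856,.3885,.215]);SY=.15
def down(a):
    """tool down, closing axis (tool y) at world yaw a"""
    y=np.array([np.cos(a),np.sin(a),0]);z=np.array([0,0,-1.]);return np.c_[np.cross(y,z),y,z]
def st():
    o=bot.observe();print(round(o["clock"],2),o["ee_pos"].round(4) if hasattr(o["ee_pos"],"round") else o["ee_pos"],"open",round(o["opening"],3),"gf",np.round(o["grasp_force"],1),"wf",np.round(o["wrist_force"],2));return o
E
python3 - <<'E'
from h import *
yaw=TRAY[2];bar=Rz(yaw)@[.038,0,.095]+[TRAY[0],TRAY[1],0]
p=bar+Rz(yaw)@[0,-.025,0]
print(bar,p)
hp=SEAT+Rz(SY)@[0,-.025,0]
for k in(0,np.pi):
  for n,q,a in[("pick",p,yaw),("hang",hp+[0,0,.03],SY),("pre",hp+Rz(SY)@[-.08,0,.033],SY),("trayg",Rz(yaw)@[-.032,0,.046]+[TRAY[0],TRAY[1],0],yaw+np.pi/2),("final",G+Rz(GY)@[-.07,0,.022],GY+np.pi/2)]:
    j=bot.ik(q,down(a+k));print(n,k,None if j is None else np.round(j,2))
E
```

```text
[0.50661727 0.00939971 0.095     ] [ 0.48536707 -0.00376955  0.095     ]
pick 0 [ 0.07  0.58 -0.15  2.04  0.16  0.53 -1.22]
hang 0 [-0.05  0.84 -1.27  1.52  0.81  1.38 -1.22]
pre 0 [-0.07  0.67 -1.15  1.71  0.65  1.2  -1.24]
trayg 0 [ 0.02  0.68 -0.31  2.1   0.48  0.44 -0.11]
final 0 [ 0.92  0.61 -0.69  1.88  0.52  0.83  1.35]
pick 3.141592653589793 [ 0.65  0.87 -1.15  2.02  1.    0.97  1.08]
hang 3.141592653589793 [-0.08  0.79 -1.15  1.52  0.73  1.32  1.98]
pre 3.141592653589793 [-0.07  0.67 -1.15  1.71  0.65  1.2   1.9 ]
trayg 3.141592653589793 [-0.34  0.67  0.23  2.11 -0.36  0.4  -2.41]
final 3.141592653589793 [ 0.45  0.53  0.03  1.9  -0.02  0.72 -1.26]
```

Run:
```python
from h import *
yaw=TRAY[2];bar=Rz(yaw)@[.038,0,.095]+[TRAY[0],TRAY[1],0]
p=bar+Rz(yaw)@[0,-.025,0]
bot.reach(p+[0,0,.2],down(yaw));st()
bot.movel(p+[0,0,.06],.25);crop("top",235,190,120,90,6,"pics/t3.png")
print(bot.movel(p,.08,f_stop=6));st()
bot.clamp(30);st()
crop("side",245,185,120,90,6,"pics/s3.png")
```

```text
4.67 [ 0.4855 -0.005   0.2948] open 0.999 gf 0.0 wf [-0.43  0.41 -0.71]
False
6.33 [ 0.4858 -0.0037  0.0954] open 1.0 gf 0.0 wf [-0.11 -0.55 -0.55]
7.61 [ 0.4851 -0.0037  0.0949] open 0.093 gf 30.0 wf [-0.01  0.61 -0.37]
```

View pics/s3.png

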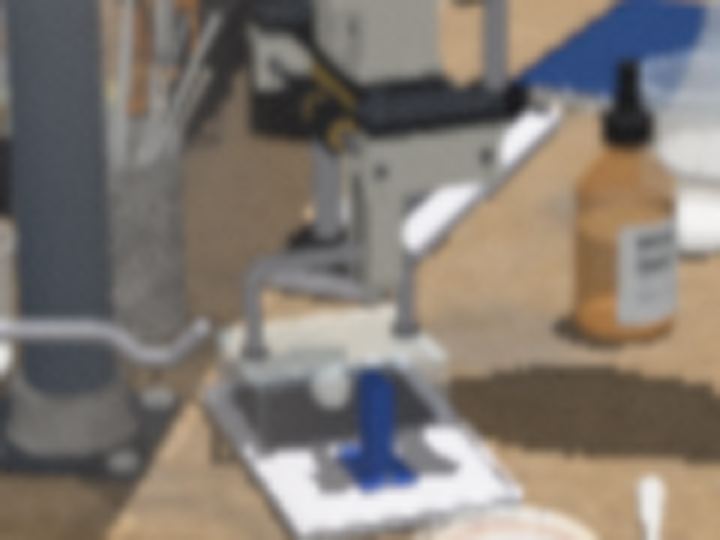

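The picture shows the fingers on the bar near its right leg at (375,270), with the middle and left part of the bar free. I'll lift the cover and carry it to a point in front of the hook.

Run:
```python
from h import *
yaw=TRAY[2];p=bot.observe()["ee_pos"]
bot.movel(p+np.array([0,0,.055]),.06);st()
bot.movel(p+np.array([0,0,.16]),.2)
hp=SEAT+Rz(SY)@[0,-.025,0]
pre=hp+Rz(SY)@[-.08,0,.033]
bot.reach(pre,down(SY));st();print(np.round(bot.observe()["qpos"],2))
bot.sleep(.5);bot.get_image("side");bot.get_image("top")
for c in("side","top"):
  for t in("cover_bar","hook_seat"):
    print(c,t,[np.r_[x["location"],x["score"]].round(2).tolist() for x in bot.place_of(c,t)[:2]])
e=bot.observe()["ee_pos"];b=np.array(e)+Rz(SY)@[0,.025,0];print(b,P("side",b),P("top",b),"seat",P("side",SEAT),P("top",SEAT))
a=bot.get_image("side")[185:305,200:330,::-1];b=bot.get_image("top")[165:285,110:240,::-1]
cv2.imwrite("pics/pre.png",cv2.resize(np.hstack([a,b]),None,fx=3,fy=4,interpolation=2))
```

```text
8.72 [ 0.4848 -0.0037  0.1496] open 0.095 gf 30.0 wf [ 0.29  0.5  -2.31]
10.76 [0.4117 0.3499 0.2475] open 0.097 gf 30.0 wf [-0.13  0.52 -1.25]
[-0.25  0.53 -0.77  1.71  0.42  1.07 -1.01]
side cover_bar [[305.6, 230.0, 0.65], [331.4, 310.7, 0.3]]
side hook_seat [[270.4, 239.8, 0.67], [310.5, 344.2, 0.63]]
top cover_bar [[268.4, 244.4, 0.18]]
top hook_seat []
[0.40646457 0.37657623 0.24798599] [305.57274076 230.32350636] [167.3448688  242.13550953] seat [271.10536371 242.82644957] [169.11869546 220.57411595]
```

View pics/pre.png

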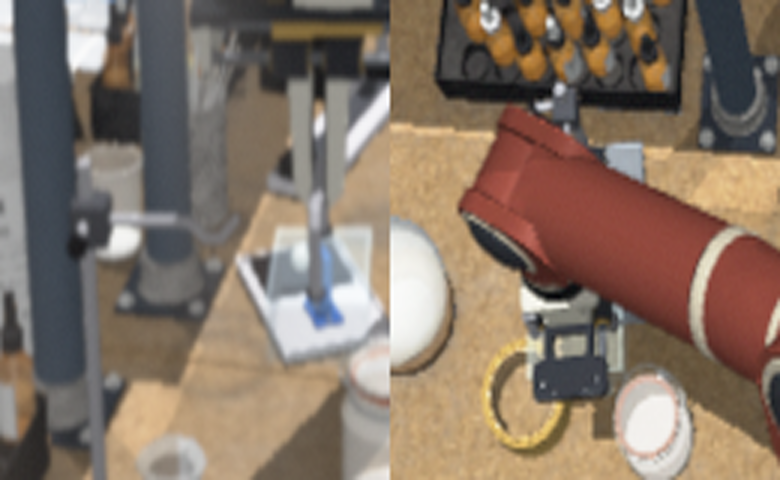

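The cover hangs level in front of the hook (hook tip in the side view at about (278,240)), and the bar sits where predicted. I'll move it in and lower it.

Run:
```python
from h import *
hp=SEAT+Rz(SY)@[0,-.025,0]
print(bot.movel(hp+[0,0,.034],.08,f_stop=4));st()
bot.sleep(.3)
a=bot.get_image("side")[185:305,200:330,::-1];cv2.imwrite("pics/in.png",cv2.resize(a,None,fx=5,fy=5,interpolation=2))
print([np.r_[x["location"],x["score"]].round(1).tolist() for x in bot.place_of("side","cover_bar")[:2]],P("side",SEAT+[0,0,.034]))
```

```text
False
12.81 [0.4887 0.364  0.2491] open 0.096 gf 30.0 wf [-0.69 -0.47 -1.42]
[[269.0, 230.4, 0.8]] [270.60450993 229.32308618]
```

View pics/in.png

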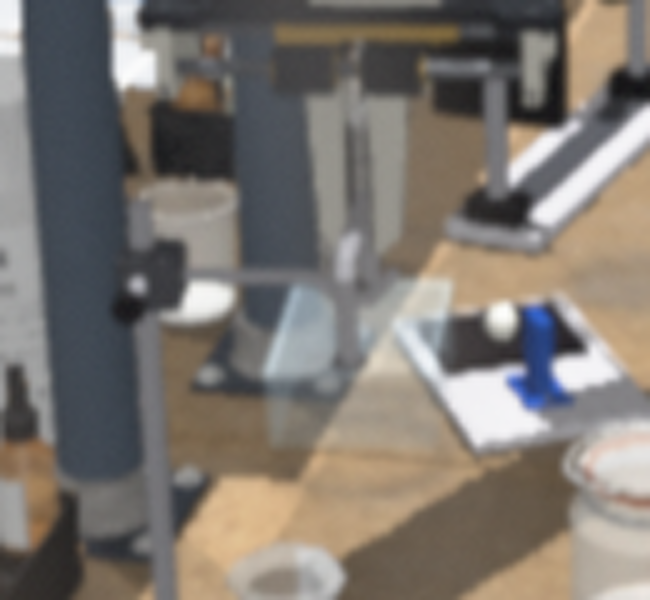

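The wire passes under the bar: the near leg is at (345,300), the hook tip shows at (390,275) and the bar is over the seat. I'll lower it.

Run:
```python
from h import *
hp=SEAT+Rz(SY)@[0,-.025,0]
print(bot.movel(hp+[0,0,-.002],.02,f_stop=3));o=st()
bot.sleep(.2);st()
a=bot.get_image("side")[185:305,200:330,::-1];cv2.imwrite("pics/low.png",cv2.resize(a,None,fx=5,fy=5,interpolation=2))
```

```text
True
14.46 [0.4894 0.3636 0.2216] open 0.094 gf 30.0 wf [0.44 0.02 2.93]
14.66 [0.4893 0.3635 0.2214] open 0.098 gf 30.0 wf [-0.67  0.88  4.07]
```

View pics/low.png

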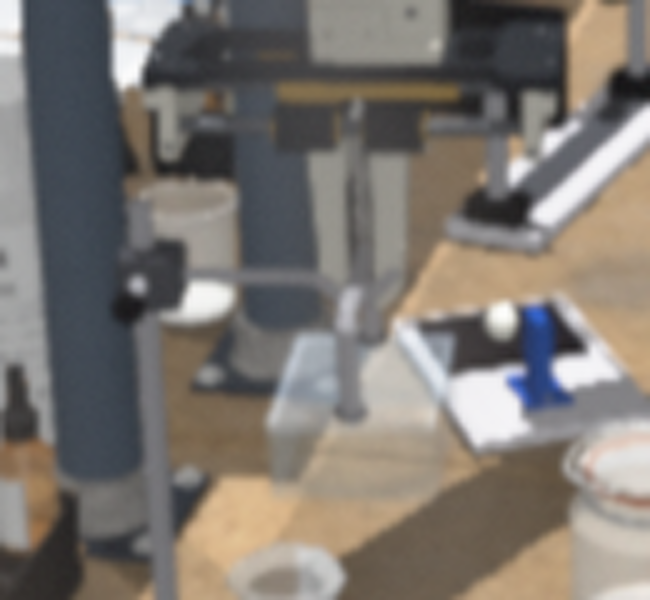

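Contact came at bar height 0.2216 m against 0.2235 expected, so the bar is in the seat at (350,295). Releasing.

Run:
```python
from h import *
p=np.array(bot.observe()["ee_pos"])
bot.ungrasp();bot.movel(p+[0,0,.03],.06);bot.movel(p+[0,0,.13],.2);st()
yaw=TRAY[2];gp=Rz(yaw)@[-.032,0,.046]+[TRAY[0],TRAY[1],0]
# choose the half turn that also suits the final pose
bot.reach(gp+[0,0,.2],down(yaw+np.pi/2));st();print(np.round(bot.observe()["qpos"],2))
a=bot.get_image("side")[185:305,200:330,::-1];b=bot.get_image("top")[165:285,140:270,::-1]
cv2.imwrite("pics/hung.png",cv2.resize(np.hstack([a,b]),None,fx=3,fy=4,interpolation=2))
for c in("side","top"):
  if c=="top":bot.get_image(c)
  for t in("tray_grip","ball_center","cover_bar","pocket"):
    print(c,t,[np.r_[x["location"],x["score"]].round(1).tolist() for x in bot.place_of(c,t)[:2]])
f=lambda l:Rz(yaw)@l+[TRAY[0],TRAY[1],0]
print([ (P(c,f([-.032,0,.046])),P(c,f([.038,0,.024])),P(c,SEAT+[0,0,.0085])) for c in("side","top")])
```

```text
17.39 [0.489  0.3629 0.35  ] open 0.997 gf 0.0 wf [0.76 0.18 0.14]
18.58 [0.4702 0.0702 0.2463] open 1.0 gf 0.0 wf [-0.49  0.24  0.3 ]
[ 0.44  0.46 -0.91  1.88  0.43  1.01 -0.1 ]
side tray_grip [[306.2, 250.4, 0.7]]
side ball_center [[300.7, 248.0, 0.5]]
side cover_bar [[268.2, 240.2, 0.7]]
side pocket []
top tray_grip [[267.5, 245.8, 0.8]]
top ball_center [[265.9, 242.8, 0.2]]
top cover_bar [[169.6, 218.5, 0.8], [278.8, 243.9, 0.5]]
top pocket [[284.8, 241.5, 0.9]]
[(array([307.09548286, 250.21725756]), array([299.47421528, 247.38804286]), array([270.98111225, 239.4765444 ])), (array([269.4584718 , 245.77971555]), array([287.24373199, 238.45223493]), array([168.59149182, 219.79554416]))]
```

View pics/hung.png

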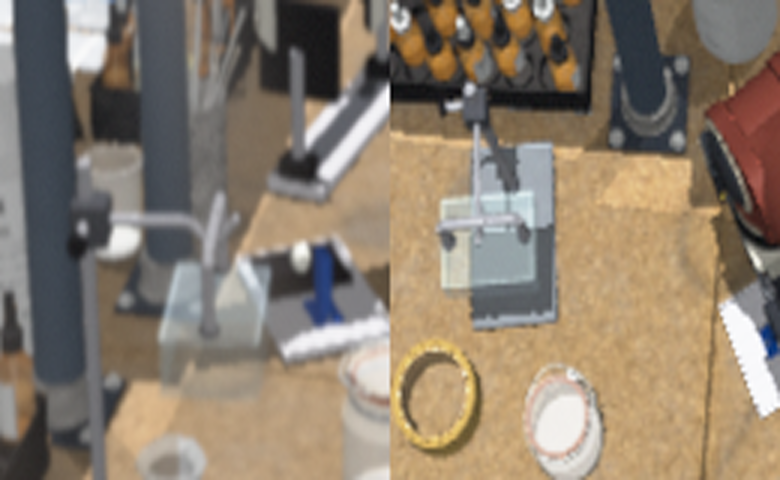

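The cover hangs free on the hook: side view bar at (215,220), top view cover centred under the hook. Now I'll grip and lift the tray.

Run:
```python
from h import *
yaw=TRAY[2];gp=Rz(yaw)@[-.032,0,.046]+[TRAY[0],TRAY[1],0]
bot.movel(gp+[0,0,.08],.15,rot=down(yaw+np.pi/2))
print(bot.movel(gp,.06,f_stop=6));st()
bot.clamp(57);st()
bot.movel(gp+[0,0,.02],.03);bot.sleep(.3);o=st();print("moment",np.round(o["moment"],3))
bot.movel(gp+[0,0,.165],.08);bot.sleep(.3);o=st();print(np.round(o["moment"],3))
for c in("side","top"):
  bot.get_image(c)
  for t in("tray_grip","ball_center","pocket","cover_bar"):
    print(c,t,[np.r_[x["location"],x["score"]].round(1).tolist() for x in bot.place_of(c,t)[:2]])
  T=np.array(o["ee_pos"]);print(P(c,T),P(c,T+Rz(yaw)@[.07,0,-.022]))
```

```text
False
21.57 [0.47   0.069  0.0463] open 0.996 gf 0.0 wf [ 0.32 -0.77  0.24]
22.8 [0.4698 0.0689 0.046 ] open 0.127 gf 57.0 wf [ 0.25  0.44 -0.82]
23.92 [0.4697 0.0689 0.0659] open 0.13 gf 57.0 wf [-0.26  0.39 -3.01]
moment [ 0.111 -0.035  0.093]
26.18 [0.4697 0.0689 0.2109] open 0.124 gf 57.0 wf [ 0.14 -0.78 -2.74]
[ 0.062 -0.08   0.01 ]
side tray_grip [[306.7, 199.1, 0.6], [309.3, 224.2, 0.3]]
side ball_center [[313.7, 222.0, 0.6]]
side pocket [[299.1, 198.8, 0.8]]
side cover_bar [[268.8, 241.1, 0.7]]
[306.61084062 197.97834466] [298.7185481  197.36501961]
top tray_grip [[269.0, 233.1, 0.6], [276.6, 233.8, 0.4]]
top ball_center [[288.9, 227.6, 0.5]]
top pocket [[289.7, 223.6, 0.6]]
top cover_bar [[167.3, 220.3, 0.7]]
[268.38010915 233.00022285] [287.77736445 225.2396983 ]
```

Run:
```python
from h import *
F=G+Rz(GY)@[-.07,0,.022];R=down(GY+np.pi/2)
up=F+[0,0,.105]
p=np.array(bot.observe()["ee_pos"])
bot.movel([p[0],p[1],up[2]],.08)
bot.movel(up,.07,rot=R);st();print(np.round(bot.observe()["qpos"],2))
bot.sleep(.3)
for c in("side","top"):
  bot.get_image(c)
  for t in("tray_grip","ball_center","pocket","lens","panel","view_point","profile_gauge"):
    print(c,t,[np.r_[x["location"],x["score"]].round(1).tolist() for x in bot.place_of(c,t)[:2]])
  T=np.array(bot.observe()["ee_pos"]);print(P(c,T),P(c,T+Rz(GY)@[.07,0,-.022]),P(c,G))
```

```text
32.22 [ 0.4537 -0.2574  0.257 ] open 0.125 gf 57.0 wf [ 0.15 -0.24 -2.96]
[ 1.18  0.63 -1.16  1.74  0.62  1.19  1.23]
side tray_grip [[331.4, 154.6, 1.0]]
side ball_center [[200.4, 269.1, 0.7], [316.0, 157.3, 0.4]]
side pocket [[312.3, 158.4, 0.7]]
side lens [[319.5, 176.6, 0.8], [324.8, 164.0, 0.7]]
side panel [[301.3, 197.1, 0.9]]
side view_point [[314.1, 187.2, 0.6]]
side profile_gauge [[310.0, 221.8, 0.6]]
[331.28989014 152.51594713] [312.01166791 156.91126978] [312.17161334 185.8826159 ]
top tray_grip [[371.3, 241.4, 0.7]]
top ball_center []
top pocket [[378.9, 221.2, 0.7]]
top lens []
top panel []
top view_point []
top profile_gauge [[366.1, 239.0, 0.6]]
[373.17597458 241.68961341] [376.64918833 222.71634548] [371.37480996 231.75497182]
```

Run:
```python
from h import *
F=G+Rz(GY)@[-.07,0,.022]
print(bot.movel(F,.04,f_stop=6));bot.sleep(.4);o=st()
T=np.array(o["ee_pos"])
for c in("side","top"):
  D={}
  for k in range(5):
    im=bot.get_image(c)
    for t in("tray_grip","ball_center","pocket","view_point","lens","panel"):
      r=bot.place_of(c,t)
      if r:D.setdefault(t,[]).append(r[0]["location"])
    r=bot.regions_of(c,"ball_center")
    if r:D.setdefault("ballbbox",[]).append(r[0]["bbox"][:4])
  for t,v in D.items():print(c,t,np.median(v,0).round(1),np.std(v,0).round(1),len(v))
  print("pred grip,pocket,view",P(c,T),P(c,T+Rz(GY)@[.07,0,-.022]),P(c,G))
  u,v=P(c,G).round().astype(int);g=im[v-7:v+8,u-9:u+10].mean(2).astype(int);print(u-9,v-7);print("\n".join(" ".join(f"{x:3d}" for x in r) for r in g))
```

```text
False
36.49 [ 0.4537 -0.2576  0.152 ] open 0.125 gf 57.0 wf [-0.54  0.17 -2.58]
side tray_grip [330.7 182.8] [1.4 1.3] 5
side pocket [313.1 185.2] [0.8 1.6] 4
side view_point [311.  187.9] [2.2 0.7] 5
side lens [321.7 177.7] [1.3 0.6] 5
side panel [298.4 196.3] [11.4 30.5] 5
side ballbbox [351.4 193.6  27.7  30.2] [18.2  2.5 11.2  8.9] 2
pred grip,pocket,view [331.04062628 182.14439621] [312.1680653  185.88145648] [312.17161334 185.8826159 ]
303 179
 99 104 104 103 101 100 100 101 100  99 101 101  95  76  51  55  59  59  58
100 102 100 101 102 102 101 100 100 100 101 101  97  80  53  55  59  59  59
100 100 101 102 101 102 102 102 102 101 102 101 100  90  65  53  55  60  60
100 101 101 103 105 103 103 101 103 102 102 102 101  97  80  63  56  57  59
100 100 102 111 121 110 101  98  99 104 107 106 103 105 106  97  70  54  55
 86  89  98 121 136 114  92  86  91 109 121 120 106 110 130 131  98  61  50
 63  67  80 105 120 100  72  62  81 115 139 140 116 103 127 130 103  67  54
 38  40  48  63  69  59  46  45  71 106 139 153 131  86  78  80  70  58  54
 25  27  29  30  32  33  30  35  46  7
[... 1337 characters left out ...]
  58  86  93  93
 27  39  36  26  46  46  34  27  32  36  41  51 129 105  40  40  83  98  98
 33  36  30  20  43  48  34  27  30  35  38  53 119 101  40  35  81 102 105
 35  30  29  20  51  52  38  30  30  34  37  50 104  90  47  38  78 104 108
 44  39  29  22  55  54  40  36  31  29  35  46 100  88  46  35  40  92 108
 30  50  41  16  58  58  42  38  33  27  33  49  98  88  45  39  36  93 107
 24  30  25  17  74  69  41  38  36  32  39  62  99  82  43  37  34  87 101
 26  30  27  15  56  64  48  43  38  41  63  78 105  85  45  36  35  80  94
 27  30  23  18  40  69  60  42  39  35  66  81  95  73  38  35  39  76  88
 29  35  26  18  21  72  71  50  42  40  44  63  62  46  36  35  38  57  72
```

Run:
```python
from h import *
o=st();print(np.round(o["ee_rot"],4).tolist(),np.abs(o["qvel"]).max())
O=np.array(o["ee_pos"])+Rz(GY)@[.032,0,-.046]
f=lambda l:P("side",O+Rz(GY)@np.array(l))
for l in[(-.085,.057,.013),(-.085,.057,.003),(-.02,.057,.013),(-.085,-.057,.013),(.0,.057,.013)]:print(l,f(l).round(1))
im=np.mean([bot.get_image("side").astype(float) for _ in range(4)],0).mean(2)
a,b=f((-.085,.057,.008)),f((-.005,.057,.008))
for u in range(int(b[0])+1,int(a[0])-1):
  v=np.interp(u,[b[0],a[0]],[b[1],a[1]]);r=int(round(v));print(u,round(v,1),r-6,im[r-6:r+7,u].astype(int))
```

```text
40.49 [ 0.4537 -0.2576  0.152 ] open 0.127 gf 57.0 wf [ 1.42  0.09 -2.4 ]
[[-0.9833, 0.182, -0.0], [0.182, 0.9833, 0.0], [0.0, 0.0, -1.0]] 0.0023983587772743674
(-0.085, 0.057, 0.013) [340.1 198.4]
(-0.085, 0.057, 0.003) [340.  201.2]
(-0.02, 0.057, 0.013) [321.8 196. ]
(-0.085, -0.057, 0.013) [350.8 187.9]
(0.0, 0.057, 0.013) [316.3 195.3]
318 196.9 191 [ 19  22  25  42  73 107 133 144 149 153 152 151 147]
319 197.1 191 [ 20  23  41  70  99 121 135 145 149 150 147 141 134]
320 197.2 191 [ 23  37  67  98 117 125 134 143 143 137 129 121 117]
321 197.3 191 [ 32  61  94 116 124 126 134 141 130 107  91  83  80]
322 197.4 191 [ 52  88 114 124 125 129 137 142 122  80  50  42  42]
323 197.6 192 [106 120 123 125 129 137 142 124  80  39  24  25  36]
324 197.7 192 [114 115 116 124 128 135 141 128  90  45  24  26  36]
325 197.8 192 [108  99 106 120 127 133 138 129  97  49  24  24  37]
326 198.0 192 [ 96  84  96 115 126 131 137 133 105  56  25  25  40]
327 198.1 192 [ 87  77  93 114 126 134 141 139 113  62  27  24  40]
328 198.2 192 [ 74  72  91 112 128 141 149 143 118  66  28  23  38]
329 198.4 192 [ 68  70  86 108 126 137 146 143 119  70  33  25  42]
330 198.5 192 [ 68  67  81 106 123 133 145 149 125  81  39  30  67]
331 198.6 193 [ 68  78 104 123 136 158 167 137  91  49  60 122 192]
332 198.8 193 [ 66  77 103 123 139 169 180 145  99  71 109 181 229]
333 198.9 193 [ 67  76 101 121 143 181 192 153 112  99 141 206 237]
334 199.0 193 [ 66  73  95 117 149 198 210 165 128 109 133 199 234]
335 199.2 193 [ 70  73  92 120 163 213 219 171 134 115 133 192 224]
336 199.3 193 [ 80  79  96 127 181 223 219 170 135 129 158 192 199]
337 199.4 193 [ 89  93 110 132 174 216 215 172 138 149 185 191 169]
338 199.5 194 [109 122 143 193 228 223 179 139 138 160 161 151 148]
```

The tray is level: the slope of its lower edge matches the prediction to about 0.5°. The cues agree that the ball is about 4 mm short in x and 2–3 mm off in y, so I'll make one small slow correction and hand in.

Run:
```python
from h import *
p=np.array(bot.observe()["ee_pos"])
print(bot.movel(p+[.004,.0025,0],.006));bot.sleep(1.5);st()
im=np.mean([bot.get_image("side").astype(float) for _ in range(3)],0).mean(2)
print(im[182:193,306:320].astype(int))
for t in("ball_center","cover_bar"):print([np.r_[x["location"],x["score"]].round(1).tolist() for x in bot.place_of("side",t)[:3]])
```

```text
False
43.13 [ 0.4577 -0.2551  0.152 ] open 0.123 gf 57.0 wf [ 0.3  -0.28 -2.15]
[[102 101 101 102 103 103 102 102 101 102  97  81  64  55]
 [105 107 102  99 100 103 105 104 102 104 106 106  97  71]
 [117 118 101  89  94 107 115 111 105 103 112 133 133 101]
 [107 108  86  69  82 107 123 123 107  92 102 130 135 114]
 [ 64  64  52  48  63  86 109 124 114  77  68  86  96  90]
 [ 31  32  31  32  40  51  76 111 122  76  44  46  49  50]
 [ 23  25  26  24  25  29  57  98 112  69  33  30  26  23]
 [ 23  22  23  24  22  27  46  76  82  49  24  23  21  21]
 [ 24  24  23  24  23  25  32  47  44  27  22  22  22  20]
 [ 23  24  24  24  24  23  25  26  23  21  21  21  20  25]
 [ 24  22  24  22  23  23  23  22  21  22  19  21  23  41]]
[[330.3, 184.8, 0.3]]
[[269.6, 241.5, 0.6], [360.2, 225.2, 0.4]]
```

```bash
python3 -c "
from rig import bot
print(bot.job_done())"
```

```text
the job is handed in; nothing more can be done
None
```

The job is handed in: the dust cover hangs by its handle on the hook, and the arm is holding the tray level in the gauge with the ball within a few millimetres of the viewing point, as far as the side camera shows, because the arm hid the ball from the top camera.

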